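# Shut and lock the damper of a bench fume extractor

## Task

Shut the fume extractor's damper: with the fingertips push its black knob along the L-shaped slot to the corner, then round the corner and fully home to the end of the short side leg, where it is locked. Only push the knob, do not pull it upwards; leave the jar, the cup and the carved fragment undisturbed, and finish clear of the knob.

Things in the scene. Friction and masses are not known exactly. Their poses are not given: they have to be found in the camera images.
- extractor: fixed white metal box with a flat aluminium top, 240 mm (its x) x 200 mm (its y); top face 80 mm above the table, only the knob and 2 mm screw heads stand on it. Origin: centre of the underside; z up; louvred front faces its -x (roughly the robot); a duct up to 76 mm high leaves the back, reaching x = 240 mm. A dark L-shaped slot, 15 mm wide (too narrow for a finger), is cut in the top
- knob_top (a point): centre of the knob's top face, 48 mm above the box's top face when down. The knob is an upright black cylinder 28 mm in diameter (top 4 mm tapered), underside 2 mm above the box top, on a 12 mm steel pin in the slot. It does not tilt, stays where it is left and takes about 2 to 4 N to slide
- corner (a point): knob-axis position at the slot's corner, on the box's top face: (45, -28) mm in the box's x, y. The long leg comes from (-45, -28) mm along the box's +x
- slot_end (a point): knob-axis position at the closed end of the short leg, on the box's top face: (45, 28) mm in the box's x, y. The short leg runs from the corner along the box's +y
- run (a joint): knob travel along the box's +x, m: 0 at the far start of the long leg (damper open), 0.090 at the corner (a hard stop). The side leg can be entered only from 0.087 on
- cross (a joint): knob travel along the box's +y, m: 0 to 0.003 (play) in the long leg, 0.056 at the end of the short leg (a hard stop)
- lift (a joint): how far the knob is pulled up, m: 0 down, 0.025 at most; a spring of about 2 N keeps it down. Pulling it up unhooks the damper
- solvent: bystander, loose: amber glass jar with a black cap, 52 mm across, 105 mm tall, origin at the centre of its underside
- cup: bystander, loose: white ceramic cup, 68 mm across the rim, 70 mm tall, origin at the centre of its underside
- fragment: bystander, loose: carved dark-wood fragment with a patch of gilding, about 100 x 50 x 32 mm, lying flat, origin at the centre of its underside

How it is judged (in metres and radians):
On the way, in this order (a step that is already met when the one before it is completed fails the run):
1. the knob has been pushed along the long leg to the corner (value of joint run above 0.085 m and value of joint cross below 0.015 m), for 0.02 s.
2. the knob is at the end of the side leg (value of joint run above 0.084 m and value of joint cross above 0.051 m), for 0.2 s.
At the end, for the whole second after the job is handed in: the knob rests in the side leg within 5 mm of its end (run above 84 mm, cross above 51 mm), down (lift below 4 mm) and still (all of step 2 and value of joint lift below 0.004 m and velocity of joint cross between -0.005 and 0.005 m/s); the robot touches nothing.
It fails at once if the knob is pulled up by more than 8 mm (value of joint lift above 0.008 m).
It fails at once if the solvent is pushed away, lifted or tipped (distance of solvent from where it was at the start of the episode above 0.015 m or angle between solvent's own z axis and vertical above 0.3 rad).
It fails at once if the cup is pushed away, lifted or tipped (distance of cup from where it was at the start of the episode above 0.015 m or angle between cup's own z axis and vertical above 0.3 rad).
It fails at once if the fragment is pushed away, lifted or tipped (distance of fragment from where it was at the start of the episode above 0.015 m or angle between fragment's own z axis and vertical above 0.3 rad).
It also fails if it takes over 40 s, if anything falls off the work surface, if the arm or the gripper's body presses on something with over 40 N, if the wrist force passes 120 N, or if a joint passes its speed limit or range.

## Robot

A 6-joint arm with a two-finger parallel gripper is mounted at the origin on the work surface. World frame = base frame: x ahead of the robot, y to its left, z up, the work surface at z = 0. Lengths are in mm, angles in rad, forces in N, time in s.
With the tool pointing down it reaches from about 325 to 775 mm from the base axis. Payload 5.5 kg.
Tool frame: the origin (TCP) lies between the finger pads; the fingertips stand 25 mm ahead of it and the grasp point (between the pads) lies 6 mm ahead of it; z points along the fingers, y is the line along which they close (so a half turn about z gives the same grasp; the last joint's range is limited). The gripper opens to 88 mm and grips with 3 to 60 N. Pads are 20 mm wide; open, the fingers measure 115 mm over their backs; the gripper's body (75 mm by 178 mm) begins 61 mm behind the grasp point.
Start: joints at [-1.283, 0.091, 1.231, -0, 1.82, -0.057], TCP at [202.805, -564.7, 247.631] pointing down, gripper open.
Joint ranges: [-2.87, 2.87], [-0.86, 2.18], [0.17, 2.46], [-1.51, 4.65], [0.06, 2.69], [-2.65, 2.65]. Speed limits (rad/s): [2.57, 2.57, 3.01, 3.14, 3.14, 3.14].

## Interface

Orientations are given as [roll, pitch, yaw] about the fixed x, y, z axes, in that order (R = Rz(yaw) Ry(pitch) Rx(roll)).
In Python, from workcell import r gives the robot as it stands.
- The arm moves only by the tool step_hand, called after "Request:" as name(argument=value, ...) on one line, values as JSON. Schema: {"type":"object","properties":{"increments":{"type":"string"},"grip_n":{"type":"number"},"only":{"type":"string"},"quiet":{"type":"boolean"},"lines":{"type":"string"}},"required":["increments"],"additionalProperties":false}. increments is a string of 1 to 10 rows, one to a line, with the numbers parted by spaces; each row has 7 numbers: the finger opening in mm, then dx, dy, dz in fractions of the full range, 1 being 400 mm, then a rotation vector rx, ry, rz in normalised numbers (1 is 4 rad); each row is the pose to reach, as a shift and turn from the pose commanded when the call began, along the tool's axes at that moment; what a row does not reach only later rows make up. A row lasts 1/12 s, in which the tool goes at most 41.7 mm and 0.125 rad, less where a joint would pass 70% of its speed; a pose out of reach is approached as far as the arm can. The fingers move at their own pace and stop on an object; grip_n is the grip in N (left out, the last holds). Time passes only in rows, so rows that do not move let the fingers close. The tool returns the time, the measured TCP pose, the force, the opening and the grip force at its end. only (a regular expression) keeps the lines of the reply that match it, lines (a string "A,B") keeps lines A to B, and quiet returns only ok. No shift or turn number may pass 1 either way. Input that does not fit is refused with a message, and nothing moves.
- r.get_obs(): the state, without advancing time (a new reading comes with each control period).
- r.grab_frame(name): name is "scene" or "top"; returns the picture (420x560x3 uint8, blue, green, red); there is no depth.
- r.camera_params(name): a dict with "camera_matrix" (3x3 intrinsics, pixels), "R" (3x3) and "t" (3): a world point X has camera coordinates R X + t. Camera axes: x right, y down, z forward; pixel columns grow to the right and rows downward; lengths in mm; the calibration is good to about 2 mm. A picture is of the moment at which its call begins. camera_params takes no time and is no camera call.
- r.finish_job(): hands the job in; it is judged then, once.
The state is a dict: "time_s": time; "qpos": joint angles; "dq": joint speeds; "tau": joint torques, N m; "tcp_pos": TCP position; "ee_rot": TCP orientation; "contact_force": force on the tool from outside, world axes, zero at the start; "ft_torque": the same for the moment, N m; "opening": finger opening in mm; "finger_force": force on a finger pad.
Only numpy, scipy, OpenCV 4.12 (cv2) and the standard library are available. Lean on these libraries where they do the work, as an engineer would, in place of code of your own. Each camera call takes 0.05 s, during which the arm holds its last target. There are 200 camera calls.

## Working session

There is one attempt and no reset: what is moved stays moved. The work goes in short steps, Python scripts to look and compute and a tool call to move; the robot and the scene stay as the last step left them, time stands still between calls to the robot, and variables do not carry over. Pictures are saved under pics/ and viewed, at most 10 in all, crops included, and the job is handed in when it is done.

```bash
ls; mkdir -p pics
```

Run:
```python
from workcell import r
import cv2
for n in("scene","top"):
    cv2.imwrite(f"pics/{n}0.png",r.grab_frame(n)); p=r.camera_params(n); print(n,p)
o=r.get_obs();print(o)
```

```text
pics
workcell.py
scene {'camera_matrix': array([[393.58197613,   0.        , 282.40159472],
       [  0.        , 393.58197613, 202.95315777],
       [  0.        ,   0.        ,   1.        ]]), 'R': array([[-0.37228518,  0.92808843, -0.00745681],
       [ 0.58321614,  0.22768114, -0.77975652],
       [-0.72198523, -0.29464073, -0.62603847]]), 't': array([ 206.82273264, -284.38012313, 1264.38450124])}
top {'camera_matrix': array([[524.42394713,   0.        , 274.74852412],
       [  0.        , 524.42394713, 217.15813609],
       [  0.        ,   0.        ,   1.        ]]), 'R': array([[-0.03114577, -0.99950064,  0.00532997],
       [-0.97654536,  0.02929295, -0.21330983],
       [ 0.21304718, -0.01184865, -0.97697007]]), 't': array([  42.02355417,  602.94381257, 1116.89273552])}
{'time_s': 0.1, 'qpos': array([-1.28266335e+00,  9.17995443e-02,  1.23174922e+00, -2.87987688e-06,
        1.81979725e+00, -5.67198010e-02]), 'dq': array([ 0.00184764, -0.00266011, -0.0024426 ,  0.00057022,  0.0015622 ,
        0.00179927]), 'tau': array([ 3.02159380e-03, -4.47855270e+01, -4.07571244e+01,  7.00396718e-02,
        2.83912505e-02, -8.54828477e-05]), 'tcp_pos': array([ 202.75940166, -564.47166868,  246.61952203]), 'ee_rot': array([-3.13984196e+00, -9.66088333e-05,  3.44851981e-01]), 'contact_force': array([ 0.3394831 , -0.21454166,  0.5543833 ]), 'ft_torque': array([ 0.02188376, -0.03431245, -0.0266135 ]), 'finger_force': 0.0, 'opening': 87.8488067511426}
```

View pics/scene0.png

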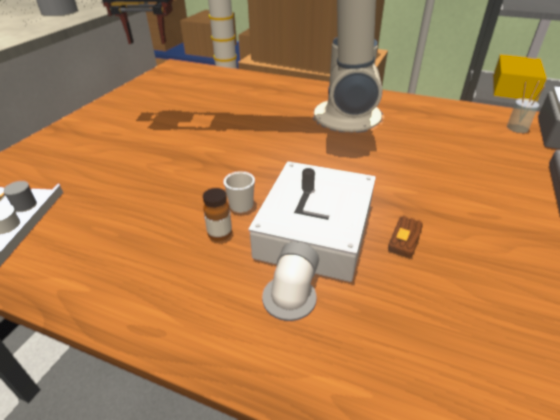

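View pics/top0.png

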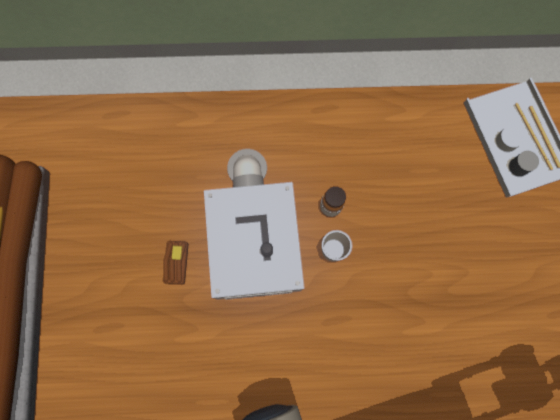

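The top view shows the box spanning about (205–302, 185–297). The knob is near (267,248), the corner near (266,217) and the slot end near (238,219). The jar (334,198) and the cup (337,246) stand to its right, and the fragment (176,262) to its left.

Run:
```python
import cv2
a=cv2.imread("pics/top0.png")[165:310,160:360]
cv2.imwrite("pics/crop.png",cv2.resize(a,None,fx=4,fy=4,interpolation=cv2.INTER_CUBIC))
```

```text
(no output)
```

View pics/crop.png

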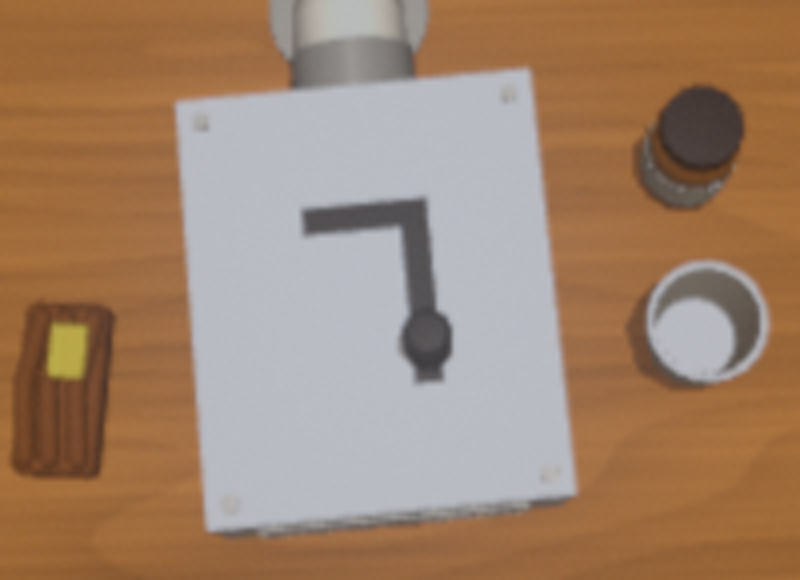

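Create h.py:
```python
import numpy as np
from workcell import r
def ray(uv,z,n="top",crop=None):
    p=r.camera_params(n);K,R,t=p["camera_matrix"],p["R"],p["t"]
    u,v=uv
    if crop: u,v=(u+.5)/crop[2]-.5+crop[0],(v+.5)/crop[2]-.5+crop[1]
    c=-R.T@t; d=R.T@np.linalg.inv(K)@[u,v,1]
    return (c+d*(z-c[2])/d[2])
def fit(P,Q): # 2D rigid P->Q
    pc,qc=P.mean(0),Q.mean(0);H=(P-pc).T@(Q-qc)
    a=np.arctan2(H[0,1]-H[1,0],H[0,0]+H[1,1])
    A=np.array([[np.cos(a),-np.sin(a)],[np.sin(a),np.cos(a)]])
    return a,A,qc-A@pc
```

Run:
```python
from h import *
c=(160,165,4)
px=[(177,101),(530,69),(576,494),(207,531)]
P=np.array([(120,100),(120,-100),(-120,-100),(-120,100)],float)
Q=np.array([ray(p,80,crop=c)[:2] for p in px])
a,A,t=fit(P,Q);print("yaw",a,"t",t,"res",(P@A.T+t-Q).round(1).tolist())
k=ray((428,333),128,crop=c)[:2];print("knob",k,"box",A.T@(k-t))
for n,p,z in(("corner?",(414,212),80),("end edge",(303,222),80),("start edge",(429,381),80),("jarcap",(700,127),105),("cuprim",(706,322),70),("frag",(62,390),32)):
    q=ray(p,z,crop=c)[:2];print(n,q,A.T@(q-t))
for b in((-45,-28),(45,-28),(45,28)):print(b,A@b+t)
# scene check
p=r.camera_params("scene")
for n,X in(("knob",(*k,128)),("corner",(*(A@[45,-28]+t),80)),("end",(*(A@[45,28]+t),80))):
    y=p["camera_matrix"]@(p["R"]@np.array(X)+p["t"]);print(n,y[:2]/y[2])
```

```text
yaw 0.06567106303336083 t [554.82501977  73.70830124] res [[-0.2, 0.3], [0.1, -0.2], [-0.3, -0.2], [0.3, 0.1]]
knob [524.60723635  43.47550757] box [-32.13663981 -28.18461689]
corner? [600.37608925  49.62043938] [ 43.87214227 -27.02517626]
end edge [596.54466593 111.35646617] [44.10033485 34.82920705]
start edge [505.68330737  43.92688461] [-50.99015584 -26.49235137]
jarcap [ 637.95680654 -108.81584412] [  70.97464964 -187.58613148]
cuprim [ 535.26171513 -110.54209285] [ -31.6123585  -182.56940981]
frag [513.35428914 252.77346224] [-29.63038873 181.40064346]
(-45, -28) [511.75948875  42.81558303]
(45, -28) [601.56548751  48.72173134]
(45, 28) [597.89055078 104.60101945]
knob [307.68128184 169.02554644]
corner [296.53346146 210.75415612]
end [324.65901053 216.43587393]
```

Add to h.py:
```python
from scipy.spatial.transform import Rotation as S
YAW,T=0.0657,np.array([554.8,73.7])
A=np.array([[np.cos(YAW),-np.sin(YAW)],[np.sin(YAW),np.cos(YAW)]])
def to(bx,by,z):
    o=r.get_obs();Rt=S.from_euler("xyz",o["ee_rot"]);p=o["tcp_pos"]
    d=np.r_[A@[bx,by]+T,z]-p
    print("shift",Rt.inv().apply(d).round(1),"turn",(Rt.inv()*S.from_euler("xyz",[np.pi,0,YAW])).as_rotvec().round(3),"box",(A.T@(p[:2]-T)).round(1),p[2].round(1),"F",A.T@o["contact_force"][:2],"open",o["opening"],"t",o["time_s"])
```

```bash
python3 -c "from h import *;to(-75,-28,220)"
```

```text
shift [ 467.2 -475.3   27.5] turn [-0.002  0.     0.279] box [-393.2 -613.7] 246.6 F [ 0.32466543 -0.23636679] open 87.8488067511426 t 0.1
```

The rows are not in the units I measure in: shifts go in shares of 400 mm and turns go in shares of 4 rad. I convert before sending: -290 mm / 400 = -0.725, 285 mm / 400 = 0.7125, 0.279 rad / 4 = 0.0698.

Request:
step_hand(increments="0 0.0725 -0.075 0 0 0 0.0075\n0 0.145 -0.1475 0 0 0 0.015\n0 0.2175 -0.22 0 0 0 0.0225\n0 0.29 -0.295 0 0 0 0.03\n0 0.3625 -0.3675 0 0 0 0.0375\n0 0.435 -0.4425 0 0 0 0.045\n0 0.5075 -0.515 0 0 0 0.0525\n0 0.58 -0.59 0 0 0 0.06\n0 0.6525 -0.6625 0 0 0 0.065\n0 0.7125 -0.725 0 0 0 0.0698", grip_n=30)

```text
time_s: 0.93
tcp_pos: [373.4, -193.0, 247.4]
ee_rot: [-3.141, -0.0, 0.065]
contact_force: [0.1, -0.4, 0.3]
opening: 24.5
finger_force: 0.0
```

```bash
python3 -c "from h import *;to(-75,-28,220)"
```

```text
shift [ 123.4 -226.2   27.5] turn [-0. -0. -0.] box [-198.5 -254.2] 247.4 F [ 0.02953706 -0.36050469] open 24.518015906079416 t 0.9333
```

To row units: -226 mm / 400 = -0.565, -205 mm / 400 = -0.5125.

Request:
step_hand(increments="0 0.0475 -0.0875 0 0 0 0\n0 0.095 -0.175 0 0 0 0\n0 0.1425 -0.2625 0 0 0 0\n0 0.19 -0.35 0 0 0 0\n0 0.2375 -0.4375 0.0125 0 0 0\n0 0.275 -0.5125 0.0375 0 0 0\n0 0.3075 -0.565 0.0675 0 0 0\n0 0.3075 -0.565 0.0675 0 0 0\n0 0.3075 -0.565 0.0675 0 0 0")

```text
time_s: 1.68
tcp_pos: [480.4, 39.0, 219.1]
ee_rot: [3.141, 0.003, 0.068]
contact_force: [0.5, -0.0, -0.2]
opening: 0.4
finger_force: 0.0
```

Run:
```python
from h import *;to(-75,-28,122)
import cv2
cv2.imwrite("pics/s1.png",cv2.resize(r.grab_frame("scene")[100:310,180:460],None,fx=2.8,fy=2.8))
```

```text
shift [ 1.8 -1.8 97.1] turn [0.    0.003 0.003] box [-76.5 -29.8] 219.1 F [ 0.45600798 -0.05288103] open 0.432062882676359 t 1.6833
```

View pics/s1.png

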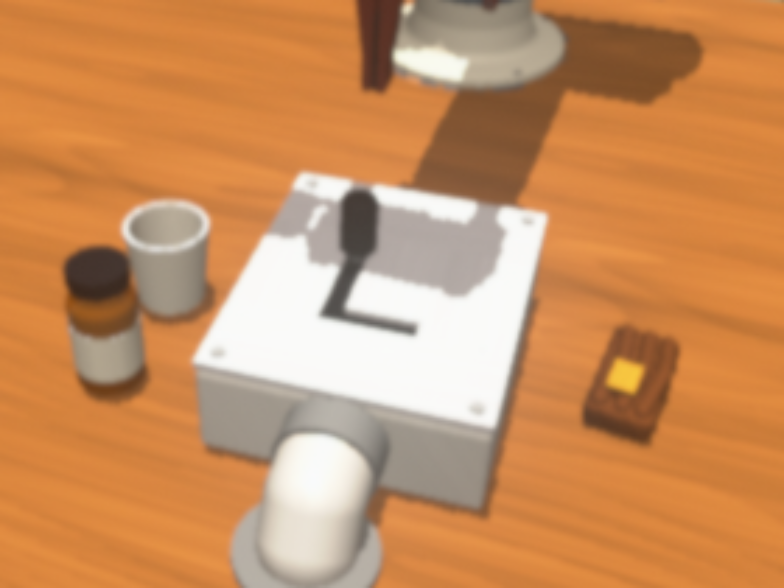

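The closed fingers, with tips at (375,88) in the crop, are behind and above the knob at (358,220), and nothing is in the way. Next I descend.

To row units: 97 mm / 400 = 0.2425, 85 mm / 400 = 0.2125.

Request:
step_hand(increments="0 0.005 -0.005 0.075 0 0 0\n0 0.005 -0.005 0.15 0 0 0\n0 0.005 -0.005 0.2125 0 0 0\n0 0.005 -0.005 0.2425 0 0 0\n0 0.005 -0.005 0.2425 0 0 0\n0 0.005 -0.005 0.2425 0 0 0")

```text
time_s: 2.23
tcp_pos: [482.8, 39.4, 124.5]
ee_rot: [3.141, -0.0, 0.064]
contact_force: [0.1, 0.0, 0.6]
opening: 0.6
finger_force: 0.0
```

Run:
```python
from h import *;to(24,-28,122)
```

```text
shift [98.1 -1.6  2.6] turn [ 0.    -0.    -0.001] box [-74.1 -29.5] 124.5 F [ 0.1188758  -0.00085544] open 0.5591860273793217 t 2.2333
```

To row units: 80 mm / 400 = 0.2, 74 mm / 400 = 0.185.

Request:
step_hand(increments="0 0.025 -0.004 0.005 0 0 0\n0 0.045 -0.004 0.005 0 0 0\n0 0.065 -0.004 0.005 0 0 0\n0 0.085 -0.004 0.005 0 0 0\n0 0.105 -0.004 0.005 0 0 0\n0 0.125 -0.004 0.005 0 0 0\n0 0.145 -0.004 0.005 0 0 0\n0 0.165 -0.004 0.005 0 0 0\n0 0.185 -0.004 0.005 0 0 0\n0 0.2 -0.004 0.005 0 0 0")

```text
time_s: 3.07
tcp_pos: [563.4, 47.2, 121.5]
ee_rot: [3.142, 0.0, 0.066]
contact_force: [-3.2, -1.4, 2.7]
opening: 0.7
finger_force: 1.5
```

Run:
```python
from h import *;to(24,-28,122)
```

```text
shift [17.2  1.  -0.5] turn [0. 0. 0.] box [  6.8 -27. ] 121.5 F [-3.28198116 -1.1387268 ] open 0.677228387250574 t 3.0667
```

To row units: 13 mm / 400 = 0.0325, 11 mm / 400 = 0.0275.

Request:
step_hand(increments="0 0.01 0.0025 0 0 0 0\n0 0.02 0.0025 0 0 0 0\n0 0.0275 0.0025 0 0 0 0\n0 0.0325 0.0025 0 0 0 0\n0 0.0325 0.0025 0 0 0 0")

```text
time_s: 3.48
tcp_pos: [575.8, 47.2, 121.3]
ee_rot: [-3.141, 0.0, 0.066]
contact_force: [-1.0, 1.3, 0.4]
opening: 0.4
finger_force: 0.4
```

Run:
```python
from h import *;to(24,-28,122)
import cv2
cv2.imwrite("pics/s2.png",cv2.resize(r.grab_frame("scene")[100:310,180:460],None,fx=2.8,fy=2.8,interpolation=2))
```

```text
shift [ 4.8  0.2 -0.7] turn [-0.  0.  0.] box [ 19.2 -27.8] 121.3 F [-0.91026471  1.33411252] open 0.43332931803157315 t 3.4833
```

View pics/s2.png

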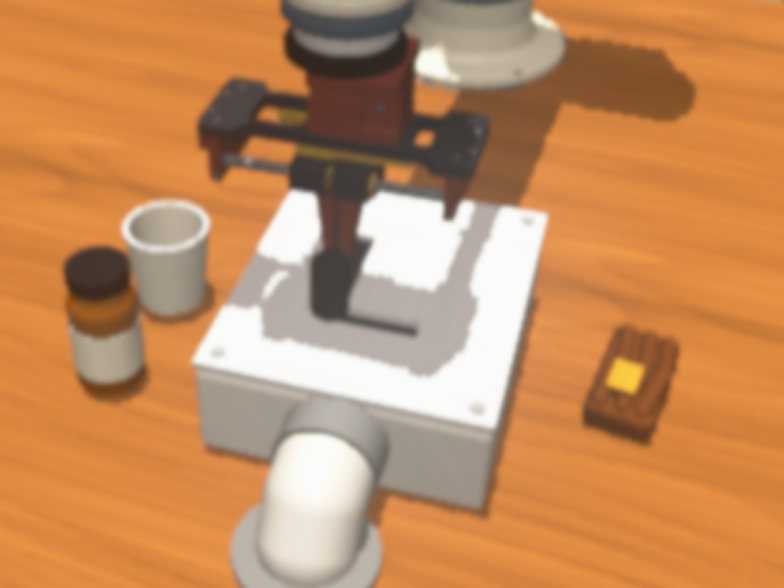

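The knob, base at about (328,312) in the crop, is almost at the corner. I push on until the force rises against the stop.

To row units: 5 mm / 400 = 0.0125, 3.5 mm / 400 = 0.0088.

Request:
step_hand(increments="0 0.005 0 0 0 0 0\n0 0.0088 0 0 0 0 0\n0 0.0125 0 0 0 0 0\n0 0.0125 0 0 0 0 0")

```text
time_s: 3.87
tcp_pos: [577.9, 47.2, 121.6]
ee_rot: [3.142, 0.007, 0.066]
contact_force: [-14.3, -0.3, 5.4]
opening: 0.5
finger_force: 6.7
```

Run:
```python
from h import *;to(24,-28,122)
```

```text
shift [ 2.7 -0.  -0.5] turn [0.    0.007 0.   ] box [ 21.3 -28. ] 121.6 F [-14.285832     0.62923981] open 0.47913908960879464 t 3.8667
```

Force jumped to 14 N at TCP x = 21.3 mm, exactly where the stop should be (45 − 14 − 10 mm). Next I go round to the knob's −y side.

To row units: 46 mm / 400 = 0.115, 32 mm / 400 = 0.08.

Request:
step_hand(increments="0 -0.03 0 0 0 0 0\n0 -0.05 0 0 0 0 0\n0 -0.05 0.04 0 0 0 0\n0 -0.05 0.08 0 0 0 0\n0 -0.05 0.115 0 0 0 0\n0 -0.015 0.115 0 0 0 0\n0 0.02 0.115 0 0 0 0\n0 0.0525 0.115 0 0 0 0\n0 0.0525 0.115 0 0 0 0\n0 0.0525 0.115 0 0 0 0")

```text
time_s: 4.7
tcp_pos: [604.6, 2.4, 121.4]
ee_rot: [3.142, 0.0, 0.065]
contact_force: [0.3, -0.5, -0.0]
opening: 0.2
finger_force: 0.0
```

Run:
```python
from h import *;to(45,0,122)
import cv2
cv2.imwrite("pics/t3.png",cv2.resize(r.grab_frame("scene")[100:310,180:460],None,fx=2.8,fy=2.8,interpolation=2))
```

```text
shift [ -0.  -74.4  -0.6] turn [ 0.  0. -0.] box [ 45.  -74.4] 121.4 F [ 0.25191299 -0.47770779] open 0.18662364924785504 t 4.7
```

View pics/t3.png

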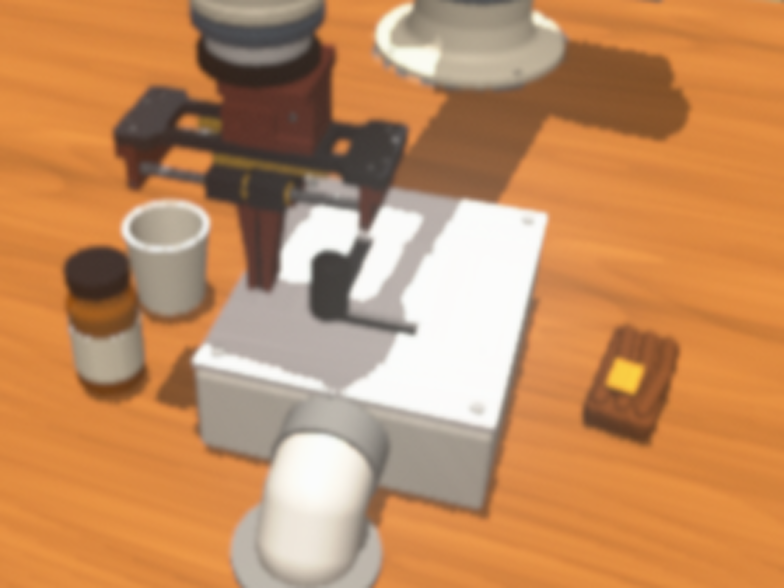

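The fingers, tips at about (262,285), stand on the −y side, level with the knob at (330,290). I now push along +y.

To row units: -66 mm / 400 = -0.165, -63 mm / 400 = -0.1575.

Request:
step_hand(increments="0 0 -0.02 0 0 0 0\n0 0 -0.0375 0 0 0 0\n0 0 -0.055 0 0 0 0\n0 0 -0.0725 0 0 0 0\n0 0 -0.09 0 0 0 0\n0 0 -0.1075 0 0 0 0\n0 0 -0.125 0 0 0 0\n0 0 -0.1425 0 0 0 0\n0 0 -0.1575 0 0 0 0\n0 0 -0.165 0 0 0 0")

```text
time_s: 5.58
tcp_pos: [600.0, 69.7, 121.7]
ee_rot: [-3.141, 0.0, 0.067]
contact_force: [-0.9, -1.7, 0.6]
opening: 0.5
finger_force: 1.2
```

Run:
```python
from h import *;to(45,0,122)
```

```text
shift [ 0.2 -6.9 -0.3] turn [-0.     0.     0.001] box [44.8 -6.9] 121.7 F [-1.02773885 -1.63673369] open 0.5247025210564589 t 5.5833
```

To row units: -9.5 mm / 400 = -0.0238, -8.5 mm / 400 = -0.0213.

Request:
step_hand(increments="0 0 -0.0075 0 0 0 0\n0 0 -0.0125 0 0 0 0\n0 0 -0.0175 0 0 0 0\n0 0 -0.0213 0 0 0 0\n0 0 -0.0238 0 0 0 0\n0 0 -0.0238 0 0 0 0")

```text
time_s: 6.08
tcp_pos: [599.5, 78.3, 121.5]
ee_rot: [-3.141, 0.0, 0.066]
contact_force: [-0.5, -0.9, 0.1]
opening: 0.9
finger_force: 0.7
```

Run:
```python
from h import *;to(45,0,122)
```

```text
shift [ 0.1  1.7 -0.5] turn [-0.  0.  0.] box [44.9  1.7] 121.5 F [-0.51230784 -0.82325429] open 0.8748950453646847 t 6.0833
```

To row units: -5 mm / 400 = -0.0125, -3.5 mm / 400 = -0.0088.

Request:
step_hand(increments="0 0 -0.005 0 0 0 0\n0 0 -0.0088 0 0 0 0\n0 0 -0.0125 0 0 0 0\n0 0 -0.0125 0 0 0 0")

```text
time_s: 6.42
tcp_pos: [599.2, 82.6, 121.5]
ee_rot: [3.14, 0.0, 0.065]
contact_force: [-1.0, -4.5, 1.2]
opening: 0.6
finger_force: 2.2
```

Run:
```python
from h import *;to(45,0,122)
import cv2
cv2.imwrite("pics/s4.png",cv2.resize(r.grab_frame("scene")[100:310,180:460],None,fx=2.8,fy=2.8,interpolation=2))
```

```text
shift [ 0.1  5.9 -0.5] turn [ 0.002  0.    -0.   ] box [44.9  5.9] 121.5 F [-1.26840349 -4.44445734] open 0.57928430433738 t 6.4167
```

View pics/s4.png

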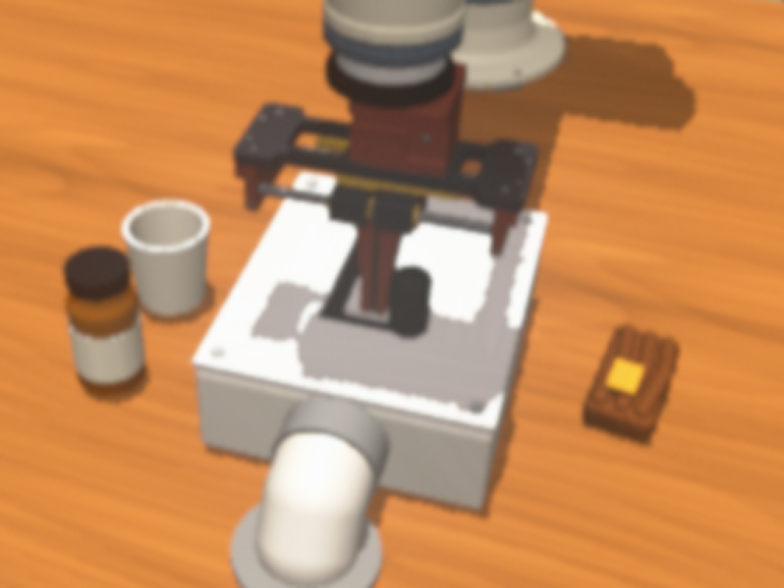

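The knob, at about (410,305), is at or near the end of the short leg. At 4.4 N that isn't clearly the hard stop, so I push a little more.

To row units: -3 mm / 400 = -0.0075, -1.5 mm / 400 = -0.0038.

Request:
step_hand(increments="0 0 -0.0038 0 0 0 0\n0 0 -0.0075 0 0 0 0\n0 0 -0.0075 0 0 0 0")

```text
time_s: 6.72
tcp_pos: [599.2, 83.4, 121.5]
ee_rot: [3.136, 0.0, 0.064]
contact_force: [-0.9, -12.1, 0.6]
opening: 1.1
finger_force: 5.8
```

Run:
```python
from h import *;to(45,0,122)
```

```text
shift [ 0.1  6.8 -0.5] turn [ 0.005  0.    -0.002] box [44.9  6.8] 121.5 F [ -1.68403661 -12.01325689] open 1.0530107996676608 t 6.7167
```

That is the hard stop: 12 N and no further travel. I back off along −y, rise, move aside and check.

To row units: -150 mm / 400 = -0.375, -120 mm / 400 = -0.3.

Request:
step_hand(increments="0 0 0.025 0 0 0 0\n0 0 0.0625 0 0 0 0\n0 0 0.0875 0 0 0 0\n0 0 0.0875 -0.0875 0 0 0\n0 0 0.0875 -0.175 0 0 0\n0 -0.1 0.0875 -0.25 0 0 0\n0 -0.2 0.0875 -0.275 0 0 0\n0 -0.3 0.0875 -0.275 0 0 0\n0 -0.375 0.0875 -0.275 0 0 0\n0 -0.375 0.0875 -0.275 0 0 0")

```text
time_s: 7.55
tcp_pos: [447.3, 41.0, 232.8]
ee_rot: [-3.141, -0.001, 0.066]
contact_force: [0.7, -0.3, 0.2]
opening: 0.2
finger_force: 0.0
```

Run:
```python
from h import *;to(45,0,122)
import cv2
cv2.imwrite("pics/s5.png",r.grab_frame("scene"))
t=r.grab_frame("top");cv2.imwrite("pics/t5.png",cv2.resize(t[165:310,160:360],None,fx=4,fy=4,interpolation=2))
```

```text
shift [154.3 -25.4 111.1] turn [-0.001 -0.001  0.   ] box [-109.4  -25.5] 232.8 F [ 0.72352455 -0.33238914] open 0.22681275261206638 t 7.55
```

View pics/t5.png

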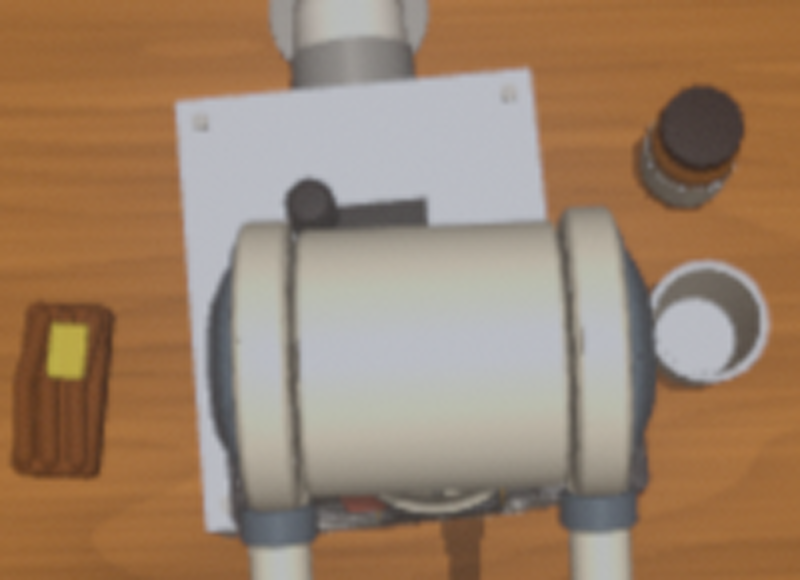

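View pics/s5.png

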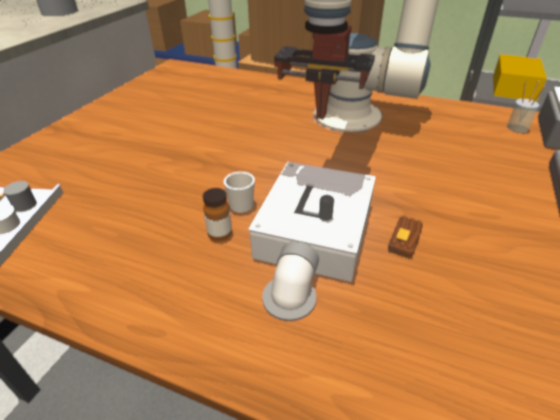

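The knob top is at crop (311,200), at the end of the side leg. The jar, cup and fragment have not moved, and the arm is clear. I check the knob's position numerically, then hand in.

Request:
step_hand(increments="0 0 0 0 0 0 0\n0 0 0 0 0 0 0", quiet=true)

```text
ok
```

Run:
```python
from h import *
b=A.T@(ray((311,200),128,crop=(160,165,4))[:2]-T);print(b)
if b[0]>40.5 and b[1]>24.5: print(r.finish_job())
```

```text
[45.1930468  27.19848169]
the job is handed in; nothing more can be done
None
```

The job is handed in: I pushed the knob to the corner, then round it to the hard stop of the short leg. It now measures box (45.2, 27.2) mm against a slot end of (45, 28), with the arm clear and the jar, cup and fragment unmoved in the final pictures; the hand-in returned no verdict.

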